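# Shut the label printer and hold its recessed calibrate button with the stylus

### The job

A new roll has been loaded in the label printer: press its cover fully shut, then take the stylus out of its stand and, with the cover shut, reach its tip through the ringed hole in the printer's front deck and press the recessed red calibrate button all the way down, firmly but without forcing it. The job finishes with you still gripping the upright stylus and holding the button down: do not let go. Leave the spare roll, the tube rack, the tea bottle and the loose tube where they are.

Things in the scene. Friction and masses are not known exactly. Their poses are not given: they have to be found in the camera images.
- printer: Grey label printer with a white cover, fixed; 223 mm deep, 125 wide, 135 high when shut. Origin: middle of its underside, on the table; x from its front (towards the robot) to its rear, y to its left, z up. Front deck: level, 88 mm above the table, x = -115 to -58 mm; the roll bay and hinged cover are behind it. The deck's flush blue feed key and green light are not used
- cover (a joint): Hinge angle of the white cover, rad: 0 = fully shut, positive = front edge raised; starts at 0.45 to 0.85. The hinge is stiff: the cover stays at any angle it is left at, even not quite shut, and takes about 1 to 5 N at cover_press to push down. No catch; it stops against the printer at 0
- cover_press (a point): On the outside of the cover's flat top, on its middle line, 15 mm behind where the top slopes down to the nose; moves with the cover. With the cover shut it is at (-10, 0, 135) mm in the printer's frame. z axis: square to the flat top, outwards; y: along the hinge. Free from above
- cover_hinge (a point): On the middle of the cover's hinge line at the printer's rear, 89 mm above the table, at (102, 0, 89) mm in the printer's frame; the hinge line is along the printer's y. cover_press moves round it at a radius of 121 mm
- recess_mouth (a point): Centre of the round hole ringed in yellow, on the right of the deck seen from the robot, level with the deck top, 88 mm above the table; 12 mm across with a 1.5 mm bevel, straight down. At (-87, -36, 88) mm in the printer's frame, 32 mm in front of the shut cover's nose
- button_top (a point): Centre of the top of the red calibrate button in the hole, 10.4 mm across, 10 mm below the deck top when up (z about 78 mm)
- cal_button (a joint): Travel of the calibrate button in m: 0 = up, 0.005 = all the way down against its stop. It is sprung: about 1.5 N to start and 5 N at the bottom, and it comes back up when let go
- stylus_mid (a point): Half-way up the stylus, 70 mm above its tip. The stylus is 140 mm long, about 30 g: steel tip rod 5 mm across for the lowest 36 mm, a cone up to 44 mm, then a blue round barrel 12 mm across to the top. It stands upright, tip down, in the stand; z along it, upwards. The barrel can be gripped from above, 95 to 110 mm above the tip, at any yaw
- stylus_tip (a point): Flat end of the stylus's steel tip, lowest point of the stylus; 12 mm above the table while it stands in the stand
- pen_stand: Black round stand fixed to the table, 72 mm across and 10 mm high, with a steel socket in the middle, 26 mm across, up to 44 mm above the table; origin at its centre on the table. The stylus sits 32 mm deep in the socket and lifts straight up. The stand is on the left or the right of the printer
- spare_roll: Bystander: spare roll of white labels lying flat, 90 mm across, 52 mm high, origin at the centre of its underside; on the other side of the printer from the pen stand
- tube_rack: Bystander: white foam rack, 110 x 220 x 40 mm (x, y, z), with red-capped sample tubes standing in it up to 112 mm above the table; origin at the centre of its underside
- tea_bottle: Bystander: bottle of brown tea, 65 mm across, 208 mm high, white cap; origin at the centre of its underside
- loose_tube: Bystander: capped sample tube lying on the table at the robot's right, 100 mm long, 17 mm across at its red cap; origin on the table under its middle

How it is judged:
By the outcome, as a careful person would: the job done as asked, in the order asked, and still so for the second after the job is handed in, while the arm keeps its last pose, push and grip.
It also fails if it takes over 58 s, if anything falls off the work surface, if the arm or the gripper's body presses on something with over 40 N, if the wrist force passes 120 N, or if a joint passes its speed limit or range.

### The arm

A 6-joint arm with a two-finger parallel gripper is mounted at the origin on the work surface. World frame = base frame: x ahead of the robot, y to its left, z up, the work surface at z = 0. Lengths are in m, angles in rad, forces in N, time in s.
With the tool pointing down it reaches from about 0.35 to 0.975 m from the base axis. Payload 4.9 kg.
Tool frame: the origin (TCP) lies between the finger pads; the fingertips stand 17 mm ahead of it and the grasp point (between the pads) lies 2 mm behind it (manip.nose_length is the distance from the TCP to the fingertips, in m); z points along the fingers, y is the line along which they close (so a half turn about z gives the same grasp; the last joint's range is limited). The gripper opens to 85 mm and grips with 20 to 120 N. Pads are 22 mm wide; open, the fingers measure 114 mm over their backs; the gripper's body (76 mm by 85 mm) begins 54 mm behind the grasp point. The pads swing forward as they close: fully open they stand 13 mm farther back than shut.
Start: joints at [1.041, 0.053, 1.613, -0, 1.476, -0.119], TCP at [0.25, 0.573, 0.225] pointing down, gripper open.
Joint ranges: [-3.01, 3.01], [-1.01, 2.22], [0.06, 2.58], [-1.02, 4.17], [0.09, 2.62], [-3.14, 3.14]. Speed limits (rad/s): [2.57, 2.57, 3.14, 3.14, 3.14, 3.14].

### API

Orientations are given as a unit quaternion [w, x, y, z].
In Python, from plant import manip gives the robot as it stands. The module is installed in compiled form; this text tells all that it offers.
- The arm moves only by the tool apply_moves, never from a script. Its argument "moves" is a list of rows, each a list of 3 entries, a list of its own where there are three numbers: the turn, a rotation vector about the tool's x, y, z in rad, then the shift along the tool's x, y, z in cm, then the closure, from -1 (fully open) to 1 (shut), so that 0 is half open. A call has 1 to 20 rows; each row is the pose to reach, as a shift and turn from the pose commanded when the call began, along the tool's axes at that moment; what a row does not reach only later rows make up. A row lasts 1/10 s, in which the tool goes at most 50 mm and 8.59 degrees, less where a joint would pass 70% of its speed; a pose out of reach is approached as far as the arm can. A call with a gripper value outside its range is refused whole. The fingers move at their own pace and stop on an object; the grip force is fixed at half the most. Time passes only in rows, so rows that repeat a pose let the fingers close. It gives the time, the measured TCP pose, the force, the opening and the grip force at its end, in the units of the state.
- manip.state(): the state, without advancing time (a new reading comes with each control period).
- manip.grab_frame(name): name is "scene" or "top" or "wrist"; returns a dict with "image" (400x640x3 uint8, red, green, blue), "K" (3x3 intrinsics, pixels), "rvec" (rotation vector, rad) and "tvec" (3), from world to camera coordinates, as OpenCV has them. Camera axes: x right, y down, z forward; pixel columns grow to the right and rows downward; lengths in m; the calibration is good to about 2 mm. A picture is of the moment at which its call begins. There is no depth.
- manip.job_done(): hands the job in; it is judged then, once.
Trained networks look in a picture, given as the dict that the camera call returned (one of the last four; its "shot" number tells which), for a name from the list of things; names that differ only in an ending like _2 or _b are one class to them, and where a whole thing is asked for, a point or a joint stands for the part that bears it (a point fixed in the world has none). Each returns a list of dicts, best first, with "score" (0 to 1); they miss things now and then, are a little off and sometimes report something else, mostly with a low value. They report only what shows in the picture. A call takes as long as a camera call.
- manip.look_for(picture, label): "location" ([x, y, z] in m, in the coordinates of the camera as it stood for that picture, good to about 4 mm: the middle of the surface that is visible of it).
- manip.silhouettes(picture, label): "pixels" (400x640 bool, what is visible of it).
- manip.spot_point(picture, label): "location" ([x, y, z] in m, in the coordinates of the camera as it stood for that picture, good to about 4 mm: a listed point, or the origin of a listed thing).
The state is a dict: "time": time; "joint_pos": joint angles; "joint_vel": joint speeds; "joint_efforts": joint torques, N m; "tool_pos": TCP position; "tool_rot": TCP orientation; "contact_force": force on the tool from outside, world axes, zero at the start; "ft_torque": the same for the moment, N m; "gripper_width": opening from 0.0 (shut) to 1.0 (fully open); "grasp_force": force on a finger pad.
Only numpy, scipy, OpenCV 4.12 (cv2) and the standard library are available. Lean on these libraries where they do the work, as an engineer would, in place of code of your own. Each camera call takes 0.05 s, during which the arm holds its last target. There are 200 camera calls.

## Working session

There is one attempt and no reset: what is moved stays moved. The work goes in short steps, Python scripts to look and compute and a tool call to move; the robot and the scene stay as the last step left them, time stands still between calls to the robot, and variables do not carry over. Pictures are saved under pics/ and viewed, at most 10 in all, crops included, and the job is handed in when it is done.

Besides the shell and the picture viewer there is one more tool, called after "Call:" by a JSON object that holds its "name" and its "arguments". apply_moves: Moves the arm, as the interface text tells. Its arguments: {"type":"object","properties":{"moves":{"type":"array"}},"required":["moves"]}

```bash
mkdir -p pics; cat > h.py <<'E'
import numpy as np, cv2
from plant import manip
from scipy.spatial.transform import Rotation as R
def w(p,f):
    Rm=cv2.Rodrigues(np.array(f["rvec"],float))[0]; return Rm.T@(np.array(p)-np.array(f["tvec"]).ravel())
def px(P,f):
    return cv2.projectPoints(np.array(P,float).reshape(-1,3),np.array(f["rvec"],float),np.array(f["tvec"],float),np.array(f["K"]),None)[0].reshape(-1,2)
def ray(u,v,f,z):
    Rm=cv2.Rodrigues(np.array(f["rvec"],float))[0]; d=Rm.T@np.linalg.inv(f["K"])@[u,v,1]; c=-Rm.T@np.array(f["tvec"]).ravel()
    return c+d*(z-c[2])/d[2]
def tool():
    s=manip.state(); q=s["tool_rot"]; return s,np.array(s["tool_pos"]),R.from_quat([q[1],q[2],q[3],q[0]])
def save(f,n): cv2.imwrite(f"pics/{n}.png",f["image"][:,:,::-1])
E
python3 - <<'E'
from h import *
np.set_printoptions(precision=4,suppress=True)
s,p,r=tool(); print(s["time"],p,r.as_matrix())
fs={n:manip.grab_frame(n) for n in("scene","top")}
for n,f in fs.items():
    save(f,n)
    for l in "printer cover_press cover_hinge recess_mouth button_top stylus_mid stylus_tip pen_stand spare_roll tube_rack tea_bottle loose_tube".split():
        for d in manip.spot_point(f,l)[:2]: print(n,l,round(d["score"],2),w(d["location"],f))
im=np.hstack([fs[n]["image"] for n in fs]);
E
```

```text
0.0 [0.2493 0.5725 0.2234] [[-0.9168  0.3993 -0.001 ]
 [ 0.3993  0.9168 -0.0018]
 [ 0.0002 -0.002  -1.    ]]
scene printer 0.93 [ 0.555  -0.0448  0.0034]
scene cover_press 0.9 [ 0.6105 -0.047   0.2025]
scene cover_press 0.17 [ 0.4712 -0.0883  0.0917]
scene recess_mouth 0.8 [ 0.4705 -0.085   0.0897]
scene button_top 0.69 [ 0.478  -0.2958  0.0114]
scene stylus_mid 0.72 [ 0.6409 -0.3648  0.0021]
scene stylus_mid 0.49 [ 0.4802 -0.3006  0.0796]
scene stylus_tip 0.72 [ 0.4807 -0.2959  0.0138]
scene stylus_tip 0.16 [ 0.4752 -0.2986  0.0022]
scene pen_stand 0.77 [ 0.4762 -0.2994  0.0018]
scene pen_stand 0.53 [ 0.4389  0.2693 -0.    ]
scene spare_roll 0.71 [0.4368 0.2717 0.0005]
scene tube_rack 0.57 [ 0.6389 -0.3653  0.0038]
scene tea_bottle 0.58 [0.6926 0.3245 0.0022]
scene loose_tube 0.67 [ 0.445  -0.4259  0.0003]
top printer 0.84 [ 0.5569 -0.0459 -0.0034]
top cover_press 0.6 [ 0.6121 -0.0432  0.2003]
top cover_hinge 0.39 [ 0.474  -0.0848  0.0881]
top cover_hinge 0.34 [ 0.5582 -0.0454 -0.002 ]
top recess_mouth 0.77 [ 0.4742 -0.088   0.0868]
top recess_mouth 0.67 [ 0.4778 -0.2996  0.0158]
top button_top 0.67 [ 0.4792 -0.2988  0.014 ]
top stylus_mid 0.37 [ 0.482  -0.2986  0.0781]
top stylus_mid 0.34 [ 0.6388 -0.3653 -0.006 ]
top stylus_tip 0.43 [ 0.4815 -0.2985  0.0139]
top pen_stand 0.81 [ 0.4786 -0.3005 -0.0006]
top spare_roll 0.57 [ 0.4415  0.269  -0.0014]
top spare_roll 0.33 [ 0.6412 -0.3653 -0.0059]
top tube_rack 0.91 [ 0.6439 -0.3653 -0.006 ]
top tea_bottle 0.66 [0.6948 0.3283 0.0003]
top tea_bottle 0.4 [ 0.5558 -0.0455  0.    ]
top loose_tube 0.48 [ 0.4442 -0.4255  0.0018]
```

```bash
ls pics
```

```text
scene.png
top.png
```

View pics/scene.png

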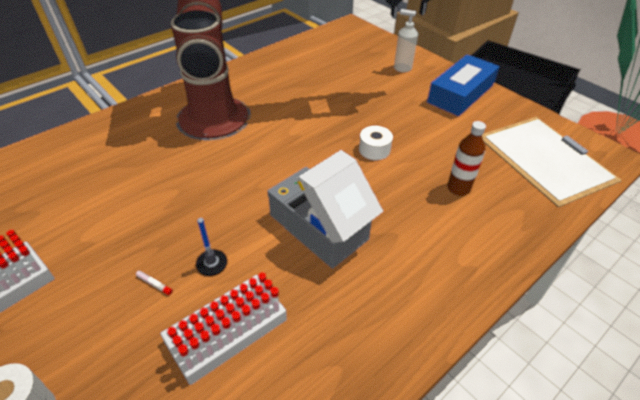

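View pics/top.png

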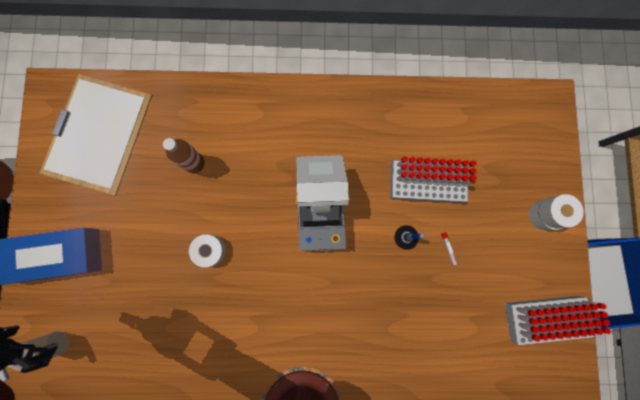

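The scene picture shows the cover raised over the printer (about 340,195), the stylus in its stand on the robot's right (205,245), the loose tube at (155,283) and the rack behind it. The top picture agrees: ringed hole at about (335,239), stand at (407,237). The network points fit the given geometry: printer yaw is about 3.6° and the cover is open about 0.79 rad.

First move: close the fingers, rise, and go above the cover.

Call:
{"name": "apply_moves", "arguments": {"moves": [[[0, 0, 0], [0, 0, -5], 1], [[0, 0, 0], [0, 0, -10.5], 1], [[0, 0, -0.15], [-58.5, -41.8, -10.5], 1], [[0, 0, -0.3], [-58.5, -41.8, -10.5], 1], [[0, 0, -0.47], [-58.5, -41.8, -10.5], 1], [[0, 0, -0.47], [-58.5, -41.8, -10.5], 1], [[0, 0, -0.47], [-58.5, -41.8, -10.5], 1], [[0, 0, -0.47], [-58.5, -41.8, -10.5], 1], [[0, 0, -0.47], [-58.5, -41.8, -10.5], 1], [[0, 0, -0.47], [-58.5, -41.8, -10.5], 1], [[0, 0, -0.47], [-58.5, -41.8, -10.5], 1], [[0, 0, -0.47], [-58.5, -41.8, -10.5], 1], [[0, 0, -0.47], [-58.5, -41.8, -10.5], 1], [[0, 0, -0.47], [-58.5, -41.8, -10.5], 1], [[0, 0, -0.47], [-58.5, -41.8, -10.5], 1], [[0, 0, -0.47], [-58.5, -41.8, -10.5], 1], [[0, 0, -0.47], [-58.5, -41.8, -10.5], 1], [[0, 0, -0.47], [-58.5, -41.8, -10.5], 1], [[0, 0, -0.47], [-58.5, -41.8, -10.5], 1], [[0, 0, -0.47], [-58.5, -41.8, -10.5], 1]]}}

```text
time: 3.3
tool_pos: [0.6186, -0.0428, 0.3299]
tool_rot: [0.0, -0.03, 1.0, 0.0]
contact_force: [0.3, 0.3, 0.2]
gripper_width: -0.0
grasp_force: 0.0
```

```bash
python3 - <<'E'
from h import *
np.set_printoptions(precision=4,suppress=True)
s,p,r=tool(); print(s["time"],p,r.as_matrix().ravel(),manip.nose_length)
for n in("wrist","scene"):
    f=manip.grab_frame(n); save(f,n+"2")
    for l in "printer cover_press cover_hinge recess_mouth".split():
        for d in manip.spot_point(f,l)[:1]: print(n,l,round(d["score"],2),w(d["location"],f))
E
```

```text
3.3 [ 0.6186 -0.0428  0.3299] [-0.9982 -0.0603  0.0001 -0.0603  0.9982  0.0003 -0.0001  0.0003 -1.    ] 0.017
wrist printer 0.92 [ 0.5575 -0.0471 -0.0023]
wrist cover_press 0.59 [ 0.6129 -0.0424  0.2028]
wrist recess_mouth 0.82 [ 0.4749 -0.0876  0.0895]
scene printer 0.71 [ 0.5563 -0.044   0.0027]
scene cover_press 0.58 [ 0.609  -0.0451  0.1999]
scene recess_mouth 0.91 [ 0.469  -0.0889  0.0915]
```

View pics/wrist2.png

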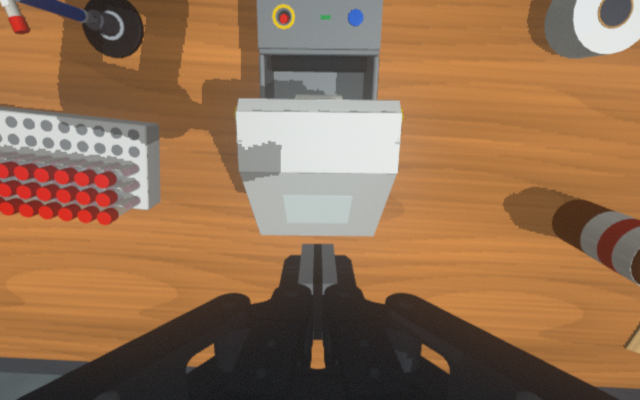

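The wrist picture shows the printer square to the tool, with the hole and its red button at (284,17), the feed key at (355,17), and nothing else under the fingers. Next, push the cover along its arc, half way first.

Call:
{"name": "apply_moves", "arguments": {"moves": [[[0, 0, 0], [-1, 4.4, 8.8], 1], [[0, 0, 0], [-1, 0, 8.8], 1], [[0, 0, 0], [-1, 0, 8.8], 1], [[0, 0, 0], [-0.7, 0, 10], 1], [[0, 0, 0], [-0.4, 0, 11.2], 1], [[0, 0, 0], [0.2, 0, 11.6], 1], [[0, 0, 0], [0.9, 0, 11.9], 1], [[0, 0, 0], [1.6, 0, 12.4], 1], [[0, 0, 0], [2.3, 0, 12.8], 1], [[0, 0, 0], [3, 0, 13.4], 1], [[0, 0, 0], [3.6, 0, 14], 1], [[0, 0, 0], [3.6, 0, 14], 1]]}}

```text
time: 5.0
tool_pos: [0.5817, -0.046, 0.1935]
tool_rot: [-0.001, -0.03, 1.0, -0.0]
contact_force: [-8.3, 2.2, 12.6]
gripper_width: -0.001
grasp_force: 6.5
```

```bash
python3 - <<'E'
from h import *
np.set_printoptions(precision=4,suppress=True)
s,p,r=tool(); print(s["time"],p,s["contact_force"],s["ft_torque"])
f=manip.grab_frame("scene")
for l in ["cover_press"]:
    for d in manip.spot_point(f,l)[:1]: print(l,round(d["score"],2),w(d["location"],f))
g=manip.grab_frame("wrist")
a=cv2.resize(f["image"][120:300,220:460],(533,400)); 
im=np.hstack([a[:, :400],cv2.resize(g["image"],(400,250))[[*range(250)]+[249]*150]])
cv2.imwrite("pics/c3.png",im[:,:,::-1])
E
```

```text
5.0 [ 0.5817 -0.046   0.1935] [-8.3241  2.1531 12.5542] [ 0.1847  1.3295 -0.0039]
cover_press 0.56 [ 0.5948 -0.0451  0.1927]
```

View pics/c3.png

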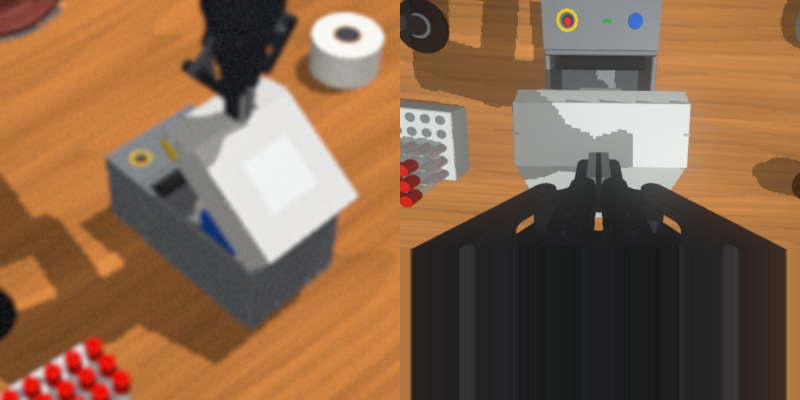

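The fingertips have slipped over the ridge onto the nose face, and the cover is still raised. I'll fit the hinge angle from the ridge in the pictures.

```bash
cat >> h.py <<'E'
P0=np.array([.5565,-.0455,0]); YAW=np.radians(3.5)
def pw(x,y,z): # printer mm -> world
    return P0+R.from_euler('z',YAW).apply(np.array([x,y,z])/1000)
def cov(x,y,z,a): # cover point given shut coords, at angle a
    e=np.array([102-x,z-89]); c,s=np.cos(a),np.sin(a)
    return pw(102-(c*e[0]-s*e[1]),y,89+s*e[0]+c*e[1])
E
python3 - <<'E'
from h import *
np.set_printoptions(precision=1,suppress=True)
s,p,r=tool()
tip=p+r.apply([0,0,.017])
for n in("wrist","scene"):
    f=manip.grab_frame(n)
    print(n,"tip",px(tip,f)[0],"mouth",px(pw(-87,-36,88),f)[0])
    for d in (20,25,30,35,40): print(d,px([cov(-25,-55,135,np.radians(d)),cov(-25,55,135,np.radians(d)),cov(-55,0,95,np.radians(d))],f).ravel())
    g=f["image"]; 
    c=g[70:330,150:490] if n=="wrist" else g[130:280,250:400]
    c=cv2.resize(c,(680,520) if n=="wrist" else (520,520)); cv2.imwrite(f"pics/{n}4.png",c[:,:,::-1])
    m=manip.silhouettes(f,"cover_press")
    if m: ys,xs=np.where(m[0]["pixels"]); print("sil",m[0]["score"],xs.min(),xs.max(),ys.min(),ys.max())
E
```

```text
wrist tip [317.7 242.8] mouth [266.2  31.3]
20 [209.7 190.4 434.5 190.1 321.6 100.7]
25 [205.8 211.3 438.8 211.  321.9 112.9]
30 [202.2 234.8 442.8 234.5 322.1 128.7]
35 [199.1 260.4 446.2 260.2 322.4 148.6]
40 [196.5 287.7 449.  287.4 322.7 172.5]
sil 0.89 180 464 144 348
scene tip [327.6 181.1] mouth [282.8 191.2]
20 [300.7 186.9 336.9 162.9 306.2 174.3]
25 [303.2 185.8 339.6 161.7 307.9 171.5]
30 [306.  185.2 342.7 160.8 310.  169. ]
35 [309.1 184.9 346.  160.4 312.4 166.9]
40 [312.5 185.2 349.5 160.4 315.2 165.2]
sil 0.72 292 378 156 240
```

View pics/wrist4.png

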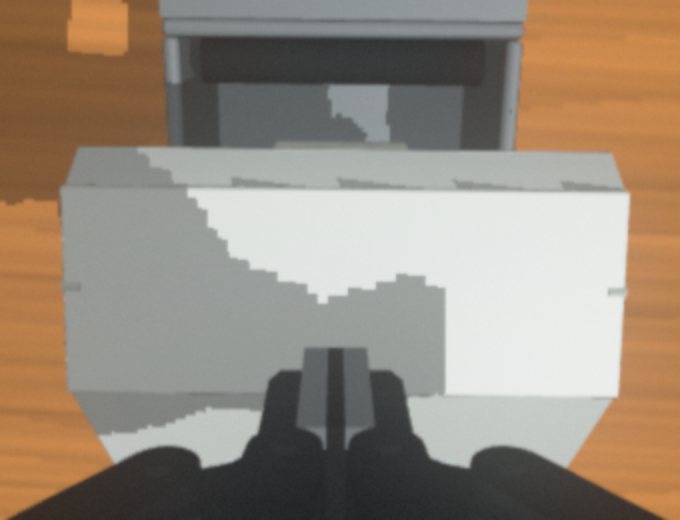

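View pics/scene4.png

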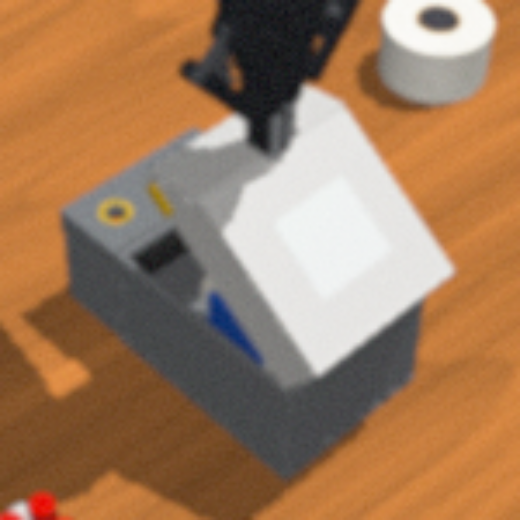

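Call:
{"name": "apply_moves", "arguments": {"moves": [[[0, 0, 0], [0, 0, -3], 1], [[0, 0, 0], [-2, 0, -5.5], 1], [[0, 0, 0], [-4, 0, -5.5], 1], [[0, 0, 0], [-4, 0, -5.5], 1], [[0, 0, 0], [-4, 0, -5.5], 1]]}}

```text
time: 5.85
tool_pos: [0.6222, -0.0436, 0.2439]
tool_rot: [-0.001, -0.03, 1.0, 0.0]
contact_force: [-0.2, 0.9, -0.2]
gripper_width: 0.005
grasp_force: 0.0
```

```bash
python3 - <<'E'
from h import *
np.set_printoptions(precision=4,suppress=True)
s,p,r=tool(); print(s["time"],p,s["contact_force"])
out=[]
for n in("wrist","scene"):
    f=manip.grab_frame(n)
    for l in ["cover_press","printer"]:
        for d in manip.spot_point(f,l)[:1]: print(n,l,round(d["score"],2),w(d["location"],f))
    im=cv2.resize(f["image"],None,fx=4,fy=4,interpolation=cv2.INTER_CUBIC)
    for d,c in((0,(255,0,0)),(.017,(0,255,0))):
        u=px(p+r.apply([0,0,d]),f)[0]*4+2; cv2.line(im,(int(u[0]-60),int(u[1])),(int(u[0]-25),int(u[1])),c,2)
    for d,c in ((40,(255,0,255)),(36,(0,0,255)),(30,(0,200,200))):
        u=(px([cov(-25,-62,135,np.radians(d)),cov(-25,62,135,np.radians(d)),cov(-10,0,135,np.radians(d))],f)*4+2).astype(int)
        cv2.line(im,tuple(map(int,u[0])),tuple(map(int,u[1])),c,1); cv2.circle(im,tuple(map(int,u[2])),4,c,1)
    if n=="wrist": c=cv2.resize(im[480:1400,640:1920],(440,316))
    else: c=im[440:1000,1040:1600]
    out.append(cv2.copyMakeBorder(c,0,560-c.shape[0],0,0,0) if n=="wrist" else c)
im=np.hstack(out); im=cv2.resize(im,(800,int(im.shape[0]*800/im.shape[1])));cv2.imwrite("pics/tip5.png",im[:,:,::-1])
E
```

```text
5.85 [ 0.6222 -0.0436  0.2439] [-0.2221  0.8963 -0.1549]
wrist cover_press 0.89 [ 0.5949 -0.0408  0.1929]
scene cover_press 0.73 [ 0.4795 -0.3029  0.0828]
scene printer 0.79 [ 0.5595 -0.0464  0.0059]
```

View pics/tip5.png

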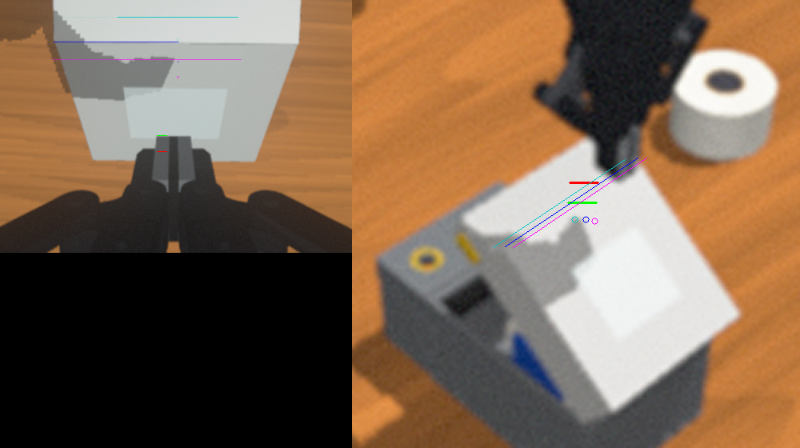

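Wrist and scene agree that the hinge angle is now about 36°, with the ridge at crop row 42 on the left. In the scene view the shut fingertips end at about TCP level (620,180), not 17 mm beyond it. That explains the slip and the contact height. I'll repeat the push on the flat top, farther behind the ridge and with that tip height.

Call:
{"name": "apply_moves", "arguments": {"moves": [[[0, 0, 0], [0.4, 0, 4.4], 1], [[0, 0, 0], [0.5, 0, 5.3], 1], [[0, 0, 0], [0.7, 0, 6.1], 1], [[0, 0, 0], [1.3, 0, 6.5], 1], [[0, 0, 0], [2, 0, 7], 1], [[0, 0, 0], [2.5, 0, 7.5], 1], [[0, 0, 0], [3.1, 0, 8], 1], [[0, 0, 0], [3.5, 0, 8.4], 1], [[0, 0, 0], [3.9, 0, 8.9], 1], [[0, 0, 0], [4.2, 0, 9.3], 1], [[0, 0, 0], [4.6, 0, 9.8], 1], [[0, 0, 0], [4.6, 0, 9.8], 1]]}}

```text
time: 7.35
tool_pos: [0.576, -0.0462, 0.1451]
tool_rot: [-0.001, -0.03, 1.0, 0.0]
contact_force: [0.2, 0.1, -0.8]
gripper_width: 0.001
grasp_force: 0.0
```

```bash
python3 - <<'E'
from h import *
np.set_printoptions(precision=4,suppress=True)
s,p,r=tool(); print(s["time"],p,s["contact_force"])
for n in("wrist","scene"):
    f=manip.grab_frame(n); save(f,n+"6")
    for l in ["cover_press"]:
        for d in manip.spot_point(f,l)[:1]: print(n,l,round(d["score"],2),w(d["location"],f))
    for d in (0,5,10,15,20): print(d,px([cov(-25,-62,135,np.radians(d)),cov(-25,62,135,np.radians(d))],f).ravel())
    m=manip.silhouettes(f,"cover_press")
    if m: ys,xs=np.where(m[0]["pixels"]); print("sil",m[0]["score"],xs.min(),xs.max(),ys.min(),ys.max())
E
```

```text
7.35 [ 0.576  -0.0462  0.1451] [ 0.1763  0.15   -0.7984]
wrist cover_press 0.89 [ 0.5543 -0.0446  0.1527]
0 [185.6202 158.7462 458.0312 158.262 ]
5 [177.6483 173.3804 466.6187 172.8649]
10 [169.3475 191.869  475.5724 191.3203]
15 [160.8545 214.4979 484.747  213.9143]
20 [152.3571 241.4273 493.9422 240.8078]
sil 0.65 171 472 97 368
0 [291.4734 196.2381 331.1172 169.8363]
5 [292.689  193.7992 332.6415 167.2864]
10 [294.2273 191.6741 334.4812 165.0259]
15 [296.0871 189.8883 336.6321 163.0802]
20 [298.2644 188.4663 339.0871 161.4736]
sil 0.66 284 373 171 240
```

View pics/wrist6.png

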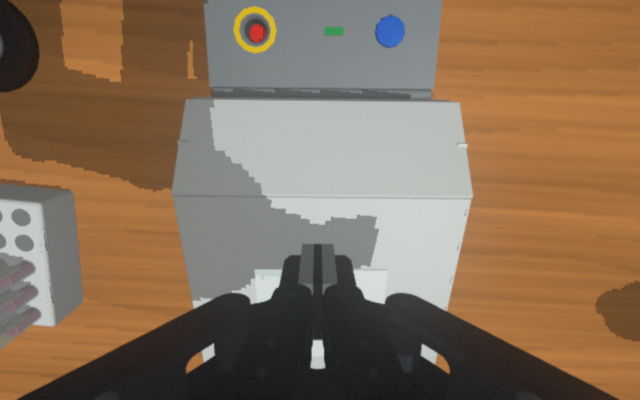

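The wrist picture shows the ridge at row 196, so the cover is now about 10° open, and the deck with the ringed hole and red button is at (256,31). I'll press on gently.

Call:
{"name": "apply_moves", "arguments": {"moves": [[[0, 0, 0], [0.3, 0, 0.2], 1], [[0, 0, 0], [0.6, 0, 0.4], 1], [[0, 0, 0], [0.9, 0, 0.6], 1], [[0, 0, 0], [1.2, 0, 0.8], 1], [[0, 0, 0], [1.4, 0, 1], 1], [[0, 0, 0], [1.4, 0, 1], 1]]}}

```text
time: 8.25
tool_pos: [0.5624, -0.0472, 0.1362]
tool_rot: [-0.001, -0.03, 1.0, 0.0]
contact_force: [0.2, -0.7, 1.1]
gripper_width: 0.0
grasp_force: 0.0
```

Call:
{"name": "apply_moves", "arguments": {"moves": [[[0, 0, 0], [0, 0, 0.2], 1], [[0, 0, 0], [0, 0, 0.4], 1], [[0, 0, 0], [0, 0, 0.6], 1], [[0, 0, 0], [0, 0, 0.6], 1]]}}

```text
time: 8.65
tool_pos: [0.5629, -0.0471, 0.1302]
tool_rot: [-0.0, -0.03, 1.0, 0.0]
contact_force: [0.1, 1.0, 0.2]
gripper_width: 0.002
grasp_force: 0.0
```

Call:
{"name": "apply_moves", "arguments": {"moves": [[[0, 0, 0], [0, 0, 0.2], 1], [[0, 0, 0], [0, 0, 0.4], 1], [[0, 0, 0], [0, 0, 0.4], 1]]}}

```text
time: 8.95
tool_pos: [0.5632, -0.0472, 0.1284]
tool_rot: [-0.0, -0.03, 1.0, -0.0]
contact_force: [-4.7, 0.6, 8.4]
gripper_width: 0.0
grasp_force: 4.4
```

```bash
python3 - <<'E'
from h import *
np.set_printoptions(precision=4,suppress=True)
s,p,r=tool(); print(s["time"],p,s["contact_force"])
for n in("wrist","scene"):
    f=manip.grab_frame(n); save(f,n+"7")
    for l in ["cover_press","recess_mouth"]:
        for d in manip.spot_point(f,l)[:1]: print(n,l,round(d["score"],2),w(d["location"],f))
    for d in (0,3,6,9): print(d,px([cov(-25,-62,135,np.radians(d)),cov(-25,62,135,np.radians(d))],f).ravel())
    if n=="wrist":
        col=f["image"][120:230,[230,400]].astype(int).sum(2); print(np.abs(np.diff(col,axis=0)).argsort(0)[-4:]+120)
    else: col=None
E
```

```text
8.95 [ 0.5632 -0.0472  0.1284] [-4.6557  0.6203  8.4326]
wrist cover_press 0.71 [ 0.5509 -0.0444  0.1368]
wrist recess_mouth 0.83 [ 0.4708 -0.0877  0.0872]
0 [174.9611 195.6708 470.4223 195.2552]
3 [169.3863 206.2135 476.4424 205.7844]
6 [163.6187 218.3254 482.6742 217.8828]
9 [157.6833 232.0959 489.0914 231.6401]
[[199 198]
 [201 201]
 [153 199]
 [154 203]]
scene cover_press 0.74 [ 0.5446 -0.0472  0.1337]
scene recess_mouth 0.84 [ 0.4706 -0.0877  0.0931]
0 [291.4734 196.2381 331.1172 169.8363]
3 [292.164  194.7386 331.9937 168.2731]
6 [292.9708 193.3483 332.9843 166.8103]
9 [293.8939 192.0728 334.0882 165.4537]
```

Call:
{"name": "apply_moves", "arguments": {"moves": [[[0, 0, 0], [0, 0, 0.2], 1], [[0, 0, 0], [0, 0, 0.2], 1], [[0, 0, 0], [0, 0, 0.4], 1], [[0, 0, 0], [0, 0, 0.4], 1]]}}

```text
time: 9.65
tool_pos: [0.5633, -0.0472, 0.1283]
tool_rot: [-0.0, -0.03, 1.0, -0.0]
contact_force: [-14.5, 1.3, 25.4]
gripper_width: -0.002
grasp_force: 12.9
```

Force rises 17 N with no further motion (z steady at 128.3 mm), and the ridge sits at the shut position, so the cover is shut. Retreat and go above the stylus.

Call:
{"name": "apply_moves", "arguments": {"moves": [[[0, 0, 0], [0, 0, -5], 1], [[0, 0, 0], [0, 0, -10], 1], [[0, 0, 0], [9.8, -24.6, -11], -1], [[0, 0, 0], [9.8, -24.6, -11], -1], [[0, 0, 0], [9.8, -24.6, -11], -1], [[0, 0, 0], [9.8, -24.6, -11], -1], [[0, 0, 0], [9.8, -24.6, -11], -1], [[0, 0, 0], [9.8, -24.6, -11], -1], [[0, 0, 0], [9.8, -24.6, -11], -1], [[0, 0, 0], [9.8, -24.6, -11], -1]]}}

```text
time: 10.65
tool_pos: [0.48, -0.298, 0.2323]
tool_rot: [-0.0, -0.03, 1.0, 0.001]
contact_force: [-0.9, -0.1, 0.0]
gripper_width: 1.003
grasp_force: 0.0
```

```bash
python3 - <<'E'
from h import *
np.set_printoptions(precision=4,suppress=True)
s,p,r=tool(); print(s["time"],p,r.as_matrix().ravel(),s["contact_force"],s["gripper_width"])
for n in("wrist","scene","top"):
    f=manip.grab_frame(n); save(f,n+"8")
    for l in ["cover_press","recess_mouth","stylus_mid","stylus_tip","pen_stand"]:
        for d in manip.spot_point(f,l)[:1]: print(n,l,round(d["score"],2),w(d["location"],f))
    if n=="wrist": print(px([[.4795,-.299,.152]],f),px([p],f))
E
```

```text
10.65 [ 0.48   -0.298   0.2323] [-0.9983 -0.0591 -0.0001 -0.0591  0.9983  0.001   0.      0.001  -1.    ] [-0.9467 -0.11    0.041 ] 1.0029129614103627
wrist cover_press 0.74 [ 0.5479 -0.0488  0.1325]
wrist recess_mouth 0.77 [ 0.4723 -0.0895  0.0876]
wrist stylus_mid 0.73 [ 0.4798 -0.2998  0.0814]
wrist pen_stand 0.92 [ 0.4787 -0.2996  0.0038]
[[315.9798 205.1405]] [[317.7332 257.4647]]
scene cover_press 0.94 [ 0.5437 -0.0452  0.137 ]
scene recess_mouth 0.68 [ 0.4709 -0.0868  0.0929]
scene stylus_mid 0.77 [ 0.4754 -0.3019  0.0845]
scene stylus_tip 0.62 [ 0.4476 -0.4281  0.0002]
scene pen_stand 0.55 [ 0.4742 -0.302   0.0014]
top cover_press 0.77 [ 0.5476 -0.0469  0.1349]
top recess_mouth 0.88 [ 0.4746 -0.0881  0.0876]
top stylus_mid 0.72 [ 0.4794 -0.3029 -0.0003]
top pen_stand 0.62 [ 0.4793 -0.3004  0.0005]
```

View pics/wrist8.png

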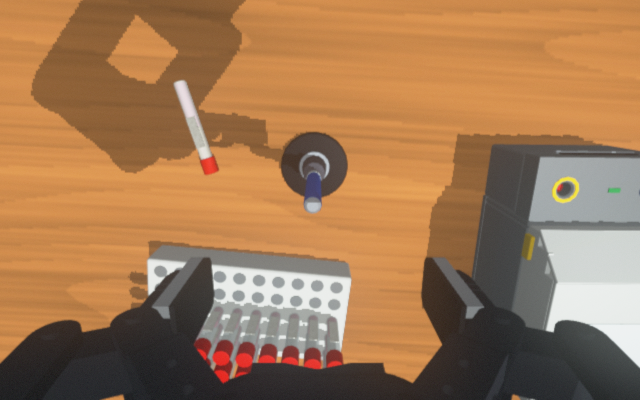

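The wrist picture shows the stylus top at (313,205), between the open fingers and clear of the rack and the loose tube. The cover is shut (cover_press z is about 135 mm). The stylus lies 2 mm to the right of the TCP. Descend, close, then lift slightly and check.

Call:
{"name": "apply_moves", "arguments": {"moves": [[[0, 0, 0], [0, -0.2, 4], -1], [[0, 0, 0], [0, -0.2, 8], -1], [[0, 0, 0], [0, -0.2, 11], -1], [[0, 0, 0], [0, -0.2, 12.2], -1], [[0, 0, 0], [0, -0.2, 12.2], -1], [[0, 0, 0], [0, -0.2, 12.2], 1], [[0, 0, 0], [0, -0.2, 12.2], 1], [[0, 0, 0], [0, -0.2, 12.2], 1], [[0, 0, 0], [0, -0.2, 12.2], 1], [[0, 0, 0], [0, -0.2, 12.2], 1], [[0, 0, 0], [0, -0.2, 12.2], 1], [[0, 0, 0], [0, -0.2, 12.2], 1], [[0, 0, 0], [0, -0.2, 12.2], 1]]}}

```text
time: 12.85
tool_pos: [0.4803, -0.3008, 0.1115]
tool_rot: [0.0, -0.03, 1.0, -0.0]
contact_force: [0.2, -1.5, 3.4]
gripper_width: 0.123
grasp_force: 58.5
```

Gripped at 58 N with an opening of about 10–12 mm. Lift straight up.

Call:
{"name": "apply_moves", "arguments": {"moves": [[[0, 0, 0], [0, 0, -1], 1], [[0, 0, 0], [0, 0, -2.5], 1], [[0, 0, 0], [0, 0, -4], 1], [[0, 0, 0], [0, 0, -8], 1], [[0, 0, 0], [0, 0, -12], 1], [[0, 0, 0], [0, 0, -13], 1], [[0, 0, 0], [0, 0, -13], 1]]}}

```text
time: 13.55
tool_pos: [0.4809, -0.3012, 0.2445]
tool_rot: [0.002, -0.03, 1.0, -0.002]
contact_force: [-0.3, 0.1, 0.1]
gripper_width: 0.117
grasp_force: 58.6
```

```bash
python3 - <<'E'
from h import *
np.set_printoptions(precision=4,suppress=True)
s,p,r=tool(); print(s["time"],p,r.as_matrix().ravel(),s["contact_force"],s["gripper_width"],s["grasp_force"])
o=[]
for n in("wrist","scene","top"):
    f=manip.grab_frame(n)
    for l in ["recess_mouth","button_top","stylus_mid","stylus_tip"]:
        for d in manip.spot_point(f,l)[:1]:
            x=w(d["location"],f); print(n,l,round(d["score"],2),x, r.inv().apply(x-p)*1000)
    im=cv2.resize(f["image"],None,fx=4,fy=4,interpolation=cv2.INTER_CUBIC)
    for d,c in((0,(255,0,0)),(.102,(0,255,0))):
        u=(px(p+r.apply([0,0,d]),f)[0]*4+2).astype(int); cv2.line(im,(int(u[0]+16),int(u[1])),(int(u[0]+50),int(u[1])),c,2)
    if n=="top": continue
    if n=="wrist": im=cv2.resize(im,None,fx=.5,fy=.5); u=u//2
    y0=max(0,min(u[1]-(200 if n=="wrist" else 320),im.shape[0]-400)); x0=max(0,min(u[0]-200,im.shape[1]-400)); o.append(im[y0:y0+400,x0:x0+400]); print(n,x0,y0)
cv2.imwrite("pics/st9.png",np.hstack(o)[:,:,::-1])
E
```

```text
13.55 [ 0.4809 -0.3012  0.2445] [-0.9982 -0.0592  0.0044 -0.0592  0.9982 -0.0034 -0.0042 -0.0037 -1.    ] [-0.2729  0.1381  0.0954] 0.11689478742859495 58.59432935714722
wrist recess_mouth 0.75 [ 0.471  -0.0881  0.0882] [ -2.0313 213.9182 155.5495]
wrist button_top 0.42 [ 0.4738 -0.0858  0.0817] [ -4.9703 216.1202 162.0889]
wrist stylus_mid 0.63 [ 0.4757 -0.2998  0.215 ] [ 5.2287  1.897  29.5275]
wrist stylus_tip 0.83 [ 0.4815 -0.3033  0.1473] [-0.0595 -1.6911 97.2387]
wrist 436 195
scene recess_mouth 0.9 [ 0.4734 -0.0865  0.0914] [ -4.524  215.3409 152.3926]
scene stylus_mid 0.54 [ 0.4757 -0.3001  0.2092] [ 5.3408  1.6057 35.2583]
scene stylus_tip 0.5 [ 0.4789 -0.2939  0.1386] [  2.0195   7.7951 105.8662]
scene 607 573
top recess_mouth 0.92 [ 0.474  -0.0843  0.0857] [ -5.2925 217.5694 158.0595]
```

View pics/st9.png

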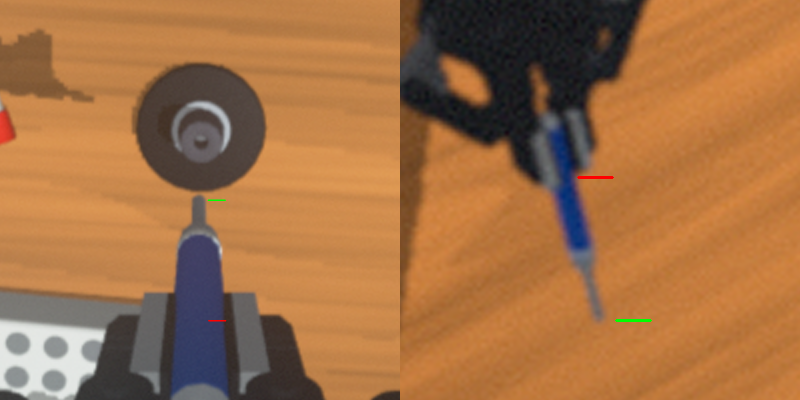

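The stylus is held upright between the pads. The tip is at (317,196) in the wrist picture, about 99.5 mm below the TCP and laterally on the tool axis. Move above the hole.

Call:
{"name": "apply_moves", "arguments": {"moves": [[[0, 0, 0], [-0.4, 4, 0], 1], [[0, 0, 0], [-0.4, 8, 0], 1], [[0, 0, 0], [-0.4, 12, 0], 1], [[0, 0, 0], [-0.4, 16, 0], 1], [[0, 0, 0], [-0.4, 19, 0], 1], [[0, 0, 0], [-0.4, 21.4, 0], 1], [[0, 0, 0], [-0.4, 21.4, 1.5], 1], [[0, 0, 0], [-0.4, 21.4, 2.5], 1], [[0, 0, 0], [-0.4, 21.4, 2.5], 1]]}}

```text
time: 15.2
tool_pos: [0.4699, -0.0869, 0.2129]
tool_rot: [-0.002, -0.029, 1.0, 0.001]
contact_force: [-0.4, 0.1, -0.6]
gripper_width: 0.12
grasp_force: 58.7
```

```bash
cat > hole.py <<'E'
from h import *
np.set_printoptions(precision=4,suppress=True)
s,p,r=tool(); print(s["time"],p,r.as_matrix()[:,2],s["contact_force"],s["gripper_width"])
tip=p+r.apply([0,0,.0995]); print("tip",tip)
for n in("wrist","scene","top"):
    f=manip.grab_frame(n); save(f,n+"10")
    hsv=cv2.cvtColor(f["image"],cv2.COLOR_RGB2HSV)
    u=px(pw(-87,-36,88),f)[0]
    m=cv2.inRange(hsv,(20,150,110),(35,255,255)); q=np.zeros_like(m); cv2.circle(q,tuple(map(int,u)),40 if n=="wrist" else 12,255,-1); m&=q
    pts=cv2.findNonZero(m)
    if pts is not None and len(pts)>8:
        hull=cv2.convexHull(pts); e=cv2.fitEllipse(hull) if len(hull)>4 else (pts.mean((0,1)),0,0)
        print(n,len(pts),"ring",e, ray(*e[0],f,.088))
    for d in manip.spot_point(f,"recess_mouth")[:1]: print(n,round(d["score"],2),w(d["location"],f))
    if n!="top":
        for d in manip.spot_point(f,"stylus_tip")[:1]: print(n,"tip",round(d["score"],2),w(d["location"],f))
    print(n,"proj tip",px(tip,f)[0],"mouth",u)
E
python3 hole.py
```

```text
15.2 [ 0.4699 -0.0869  0.2129] [-0.0045  0.0012 -1.    ] [-0.4135  0.1184 -0.5571] 0.11983397077344812
tip [ 0.4695 -0.0868  0.1134]
wrist 208 ring ((318.2073059082031, 193.28282165527344), (26.317241668701172, 27.281930923461914), 90.35658264160156) [ 0.4726 -0.0861  0.088 ]
wrist 0.74 [ 0.472  -0.0861  0.09  ]
wrist tip 0.63 [ 0.4722 -0.085   0.1161]
wrist proj tip [317.5663 198.1078] mouth [317.4265 192.3764]
scene 13 ring ((282.87054443359375, 190.82440185546875), (5.223775386810303, 8.412931442260742), 86.4937515258789) [ 0.4712 -0.0859  0.088 ]
scene 0.57 [ 0.4695 -0.0889  0.092 ]
scene tip 0.68 [ 0.4697 -0.0815  0.1166]
scene proj tip [281.5857 182.9156] mouth [282.76   191.1553]
top 0.63 [ 0.5463 -0.0505  0.1378]
top proj tip [336.3627 239.4906] mouth [335.5347 238.7952]
```

Call:
{"name": "apply_moves", "arguments": {"moves": [[[0, 0, 0], [-0.3, 0.05, 0.5], 1], [[0, 0, 0], [-0.3, 0.05, 1], 1], [[0, 0, 0], [-0.3, 0.05, 1], 1], [[0, 0, 0], [-0.3, 0.05, 1], 1]]}}

```text
time: 16.0
tool_pos: [0.474, -0.0859, 0.2052]
tool_rot: [-0.0, -0.03, 1.0, 0.0]
contact_force: [-0.0, -0.0, -0.1]
gripper_width: 0.124
grasp_force: 58.7
```

```bash
python3 hole.py
```

```text
16.0 [ 0.474  -0.0859  0.2052] [-0.0008  0.0003 -1.    ] [-0.0436 -0.0285 -0.0742] 0.12408933718744734
tip [ 0.4739 -0.0858  0.1057]
wrist 221 ring ((317.3011779785156, 190.1397247314453), (27.336137771606445, 28.210224151611328), 87.10291290283203) [ 0.4726 -0.0861  0.088 ]
wrist 0.7 [ 0.4733 -0.0882  0.0865]
wrist tip 0.94 [ 0.4748 -0.0845  0.1078]
wrist proj tip [317.5382 198.128 ] mouth [316.5155 189.2349]
scene 12 ring ((283.0, 190.73223876953125), (5.1843976974487305, 8.172557830810547), 90.0) [ 0.4711 -0.0854  0.088 ]
scene 0.82 [ 0.4718 -0.0872  0.0932]
scene tip 0.59 [ 0.4713 -0.0786  0.1073]
scene proj tip [283.2514 186.0871] mouth [282.76   191.1553]
top proj tip [335.7484 237.854 ] mouth [335.5347 238.7952]
```

Call:
{"name": "apply_moves", "arguments": {"moves": [[[0, 0, 0], [0.13, 0, 0], 1], [[0, 0, 0], [0.13, -0.03, 0.5], 1], [[0, 0, 0], [0.13, -0.03, 1], 1], [[0, 0, 0], [0.13, -0.03, 1.4], 1], [[0, 0, 0], [0.13, -0.03, 1.8], 1], [[0, 0, 0], [0.13, -0.03, 2.1], 1], [[0, 0, 0], [0.13, -0.03, 2.3], 1], [[0, 0, 0], [0.13, -0.03, 2.3], 1], [[0, 0, 0], [0.13, -0.03, 2.3], 1]]}}

```text
time: 17.3
tool_pos: [0.473, -0.0864, 0.1828]
tool_rot: [0.0, -0.03, 1.0, -0.0]
contact_force: [1.2, -1.2, -0.1]
gripper_width: 0.12
grasp_force: 58.7
```

Call:
{"name": "apply_moves", "arguments": {"moves": [[[0, 0, 0], [0, 0, 0.2], 1], [[0, 0, 0], [0, 0, 0.4], 1], [[0, 0, 0], [0, 0, 0.6], 1], [[0, 0, 0], [0, 0, 0.7], 1], [[0, 0, 0], [0, 0, 0.7], 1]]}}

```text
time: 17.8
tool_pos: [0.4731, -0.0864, 0.176]
tool_rot: [0.0, -0.03, 1.0, -0.0]
contact_force: [0.2, 0.7, 2.2]
gripper_width: 0.126
grasp_force: 58.9
```

Call:
{"name": "apply_moves", "arguments": {"moves": [[[0, 0, 0], [0, 0, 0.1], 1], [[0, 0, 0], [0, 0, 0.2], 1], [[0, 0, 0], [0, 0, 0.3], 1], [[0, 0, 0], [0, 0, 0.3], 1], [[0, 0, 0], [0, 0, 0.3], 1]]}}

```text
time: 18.3
tool_pos: [0.4732, -0.0864, 0.1731]
tool_rot: [0.0, -0.03, 1.0, -0.0]
contact_force: [-0.2, 0.6, 4.5]
gripper_width: 0.117
grasp_force: 59.2
```

Call:
{"name": "apply_moves", "arguments": {"moves": [[[0, 0, 0], [0, 0, 0.1], 1], [[0, 0, 0], [0, 0, 0.2], 1], [[0, 0, 0], [0, 0, 0.2], 1], [[0, 0, 0], [0, 0, 0.2], 1]]}}

```text
time: 18.7
tool_pos: [0.4736, -0.0866, 0.1722]
tool_rot: [0.001, -0.03, 1.0, -0.0]
contact_force: [-1.4, 1.1, 8.5]
gripper_width: 0.12
grasp_force: 59.7
```

The stop is reached: force is past the 5 N spring and the height is held. One more millimetre for firmness, then check the cover, the stylus and the bystanders.

Call:
{"name": "apply_moves", "arguments": {"moves": [[[0, 0, 0], [0, 0, 0.1], 1], [[0, 0, 0], [0, 0, 0.1], 1], [[0, 0, 0], [0, 0, 0.1], 1], [[0, 0, 0], [0, 0, 0.1], 1]]}}

```text
time: 19.1
tool_pos: [0.4739, -0.0866, 0.1721]
tool_rot: [0.001, -0.03, 1.0, -0.0]
contact_force: [-2.1, 0.9, 12.2]
gripper_width: 0.12
grasp_force: 60.0
```

```bash
python3 - <<'E'
from h import *
np.set_printoptions(precision=4,suppress=True)
s,p,r=tool(); print(s["time"],p,r.as_matrix()[:,2],s["contact_force"],s["grasp_force"])
for n in("scene","top","wrist"):
    f=manip.grab_frame(n)
    for l in ["cover_press","stylus_mid","spare_roll","tube_rack","tea_bottle","loose_tube"]:
        for d in manip.spot_point(f,l)[:1]: print(n,l,round(d["score"],2),w(d["location"],f))
print(manip.state()["contact_force"],manip.state()["tool_pos"])
E
```

```text
19.1 [ 0.4739 -0.0866  0.1721] [ 0.0026 -0.0008 -1.    ] [-2.1039  0.8513 12.197 ] 60.04430830478668
scene cover_press 0.8 [ 0.545  -0.0445  0.1342]
scene stylus_mid 0.56 [ 0.4722 -0.0877  0.1426]
scene spare_roll 0.72 [0.4374 0.2724 0.0001]
scene tube_rack 0.79 [ 0.6375 -0.3651  0.0002]
scene tea_bottle 0.87 [ 0.6913  0.3242 -0.    ]
scene loose_tube 0.67 [ 0.4495 -0.4253 -0.0012]
top cover_press 0.69 [ 0.546  -0.0478  0.1381]
top spare_roll 0.93 [0.4385 0.2684 0.0006]
top tube_rack 0.82 [ 0.6457 -0.3641 -0.0017]
top tea_bottle 0.59 [0.6962 0.3294 0.001 ]
top loose_tube 0.56 [ 0.4448 -0.4243 -0.0005]
wrist stylus_mid 0.9 [ 0.4685 -0.085   0.1405]
wrist spare_roll 0.64 [ 0.5581 -0.0465  0.    ]
wrist tube_rack 0.17 [ 0.4728 -0.0869  0.0727]
[-2.7351  0.6489 11.7047] [ 0.4739 -0.0867  0.172 ]
```

```bash
python3 -c "
from plant import manip; print(manip.job_done())"
```

```text
the job is handed in; nothing more can be done
None
```

The job is handed in at about 19 s: the cover is shut, and the arm still grips the upright stylus with the calibrate button held against its stop at about 12 N; no bystander moved beyond measurement error, and I haven't seen the verdict.

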